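Load a knife-handle blank in the bench lathe and close its guard

ROBOT

A 7-joint arm with a two-finger parallel gripper is mounted at the origin on the work surface. World frame = base frame: x ahead of the robot, y to its left, z up, the work surface at z = 0. Lengths are in m, angles in rad, forces in N, time in s.
With the tool pointing down it reaches from about 0.4 to 0.85 m from the base axis. Payload 10.4 kg.
Tool frame: the origin (TCP) lies midway between the tips of the shut fingers; the grasp point (between the pads) lies hold_point_z behind it (hold_point_z is the distance from the TCP to the grasp point, in m); z points along the fingers, y is the line along which they close (so a half turn about z gives the same grasp; the last joint's range is limited). The gripper opens to 87 mm and grips with 3 to 60 N. Pads are 19 mm wide; open, the fingers measure 117 mm over their backs; the gripper's body (75 mm by 190 mm) begins 51 mm behind the grasp point.
Start: joints at [1.13, 0.332, -0.065, 1.46, 0.022, 1.35, -0.088], TCP at [0.254, -0.571, 0.223] pointing down, gripper open.
Joint ranges: [-2.6, 2.6], [-0.5, 2.12], [-1.47, 1.34], [0.16, 2.42], [-1.27, 4.41], [0.06, 2.06], [-2.6, 2.6]. Speed limits (rad/s): [2.22, 2.22, 2.79, 2.79, 3.14, 3.14, 3.14].

INTERFACE

Orientations are given as a unit quaternion [x, y, z, w].
In Python, from bench import * gives the robot as it stands. The module is installed in compiled form; this text tells all that it offers.
- The arm moves only by the tool drive_tool, never from a script. Its argument "increments" is a list of rows, each a list of 6 numbers: the shift along the tool's x, y, z scaled (see below), then the turn, a rotation vector about the tool's x, y, z scaled (see below). In form: [[dx, dy, dz, rx, ry, rz], ...]. A call has exactly 5 rows; each row is the pose to reach, as a shift and turn from the pose commanded when the call began, along the tool's axes at that moment; what a row does not reach only later rows make up. The controller multiplies each number of a shift by 300 mm and each number of a turn by pi/4 rad. A row lasts 1/12 s, in which the tool goes at most 41.7 mm and 7.16 degrees, less where a joint would pass 70% of its speed; a pose out of reach is approached as far as the arm can. A call with a number of a shift or a turn outside -1 to 1 is refused whole. A call with a gripper value outside its range is refused whole. "claw" is the closure, from 0 (fully open) to 1 (shut), set as the call begins (left out, the last holds). The fingers move at their own pace and stop on an object; "force" is the grip in N (left out, the last holds). Time passes only in rows, so rows that repeat a pose let the fingers close, or fill a call up. It gives the time, the measured TCP pose, the force, the opening and the grip force at its end, in the units of the state.
- read_state(): the state, without advancing time (a new reading comes with each control period).
- camera(name): name is "scene" or "top"; returns the picture (480x640x3 uint8, blue, green, red); there is no depth.
- get_calibration(name): a dict with "K" (3x3 intrinsics, pixels), "position" and "rotation" of the camera in the world. Camera axes: x right, y down, z forward; pixel columns grow to the right and rows downward; lengths in m; the calibration is good to about 2 mm. A picture is of the moment at which its call begins. get_calibration takes no time and is no camera call.
- close_job(): hands the job in; it is judged then, once.
The state is a dict: "time": time; "joint_positions": joint angles; "joint_vel": joint speeds; "joint_torque": joint torques, N m; "ee_pos": TCP position; "eef_rot": TCP orientation; "ft_force": force on the tool from outside, world axes, zero at the start; "torque": the same for the moment, N m; "width": finger opening in m; "grip_force": force on a finger pad.
Only numpy, scipy, OpenCV 4.12 (cv2) and the standard library are available. Lean on these libraries where they do the work, as an engineer would, in place of code of your own. Each camera call takes 0.05 s, during which the arm holds its last target. There are 200 camera calls.

TASK

Get the lathe ready to turn a knife handle: draw the red blank out of the rack, lay it in the lathe's two work rests, and slide the tailstock up until the blank is held tight between both centres. Then bring the clear guard over and lower it gently onto its stops. Leave the other blanks and the tools on the bench where they are.

Things in the scene. Friction and masses are not known exactly. Their poses are not given: they have to be found in the camera images.
- lathe: Bench lathe, fixed. Origin on the table straight below the middle of the loaded blank. y runs along the aluminium bed towards the blue headstock, x from front (robot side) to back, z up. Bed y -230 to 205 mm, x -35 to 35, top 40 high. Headstock y 100 to 235, x -48 to 48, 148 high. Rubber-tipped guard stop posts at x -64, y +-85, 117 high; hinge brackets at x 86, y +-102, 107 high.
- work_mid (a point): Point on the lathe's work axis where the middle of the blank lies when held between the centres: lathe frame (0, 0, 100 mm). The work axis is parallel to lathe y, through this point. Axes as the lathe's.
- rest_head (a point): Middle of the flat bottom of the grey saddle-shaped work rest near the headstock, lathe (0, 48, 85 mm). A 30 mm blank lying on the bottoms of both rests is on the work axis. Rest 18 mm thick along y, 64 mm wide outside. Its horns are about 33 mm apart at blank height (1.5 mm play a side), flare by 25 degrees to about 51 mm and end 115 mm high.
- rest_tail (a point): The same point of the other, equal work rest, near the tailstock: lathe (0, -48, 85 mm). 78 mm are clear between the two rests: room for the fingers about the middle of the blank only. To get past the headstock's point the blank must be laid down 10 to 20 mm nearer the tailstock than its final place; the tailstock then pushes it home.
- head_tip (a point): Tip of the headstock's fixed 60 degree centre, pointing along lathe -y, at lathe y = 68 mm on the work axis. The steel cone is 12 mm long and 14 mm wide at its base; it enters the blank's end hole by 7 mm.
- tail (a joint): Slide of the tailstock along lathe +y, in m: 0 fully back (its tip at lathe y = -128 mm), end of travel 0.075; starts between 0 and 0.018. The blank is tight between the centres at 0.060. It slides stiffly (4 N, more when fast) and stays where left. It pushes the blank ahead along the rests onto the headstock centre and there stops hard.
- tail_tip (a point): Tip of the tailstock's centre (same cone as the headstock's), pointing along lathe +y. The blue casting begins 38 mm behind the tip: 45 mm long, 44 mm across, top 124 mm high; a handwheel behind it ends 103 mm behind the tip.
- tail_knob (a point): Centre of the upright black cylindrical grip knob on top of the tailstock: 24 mm in diameter, from 134 to 168 mm high (this point at 153), 60 mm behind the tip. Grip or push it to slide the tailstock.
- guard (a joint): Hinge of the clear, yellow-edged guard, rad: 0 down on its stops, 1.75 leaning back on its upper stop. It starts at 1.70 to 1.75 and stays up by its own weight. Pulled forward past balance (about 1.05 rad) it falls down freely unless held. Mass 0.25 kg. When raised it leaves room for a gripper above the rests: its lip is 120 mm behind the work axis.
- guard_hinge (a point): Point on the hinge axis at the middle of the guard's width: lathe (80, 0, 100 mm). The axis is parallel to lathe y. Axes as the lathe's; it does not turn with the guard.
- guard_handle (a point): Middle of the guard's black round handle bar, 12 mm thick, parallel to lathe y, 88 mm clear between its legs, 48 mm off the guard's front lip. 179 mm from the hinge axis: 165 mm in front of the hinge and 70 mm above it when down, swung up and back by the joint angle otherwise. About 40 mm are free on either side; it can be pinched across from above at every angle and turns in the fingers.
- rack: Low plywood rack, fixed: three cells side by side along its x, 80 mm apart, open towards its +y (towards the lathe). 252 x 125 mm, 68 mm high; cells 68 mm wide, floor 8 mm up, underside of roof 58 mm up. Origin at the centre of its underside; front at y = 62 mm, inside of the back at y = -52 mm.
- blank_red: Red-brown handle blank to be loaded: octagonal wooden bar 150 mm long, 30 mm across flats, about 85 g, with an 8 mm centre hole 15 mm deep in each end (ends alike). Origin at its middle, y axis along it; 15 mm above what it lies on. It starts in one of the three cells, a flat down, with 40 to 50 mm sticking out of the rack.
- blank_pale: Pale handle blank of the same size, without holes, in another cell. Leave it there. Origin at its middle.
- blank_dark: Dark brown handle blank of the same size, without holes, in another cell. Leave it there. Origin at its middle.
- chef_knife: Chef's knife with red handle lying flat on the table behind, 325 mm long, 20 mm high. Origin at the heel of the blade, blade along x. Leave it.
- utility_knife: Knife with brown handle lying flat on the table near the robot, to its left, 265 mm long, 20 mm high. Origin at the heel of the blade, blade along x. Leave it.
- gouge: Turning gouge lying on the table near the robot, 273 mm long, 28 mm high. Origin at the ferrule, blade along x, wooden handle to -x. Leave it.
- caliper: Steel caliper lying on the table near the robot, 210 mm long, 9 mm high. Leave it.
- teapot: Steel teapot on the table beyond the headstock, 200 mm over spout and handle, 137 mm high. Origin under its middle. Leave it.

How it is judged:
On the way:
1. the red blank lies on the work axis, held between both centres with the tailstock up, while the guard is still raised (distance between blank_red and work_mid below 0.004 m and angle between the y axis of blank_red and the y axis of lathe, either way round below 0.04 rad and value of joint tail above 0.0575 m and value of joint guard above 1.2 rad), for 0.2 s.
At the end, for the whole second after the job is handed in: Red blank held between the centres: its middle within 4 mm of the work place's middle, in line within 0.04 rad, tailstock within 2.5 mm of tight (joint above 0.0575); guard down on its stops (below 0.03 rad); all at rest, other blanks and tools within 30 mm of their starts (distance between blank_red and work_mid below 0.004 m and angle between the y axis of blank_red and the y axis of lathe, either way round below 0.04 rad and value of joint tail above 0.0575 m and value of joint guard below 0.03 rad and linear speed of blank_red below 0.02 m/s); the robot touches nothing.
It fails at once if the guard comes down hard: still faster than 2 rad/s (about 0.35 m/s at its handle) within the last 0.3 rad (value of joint guard below 0.3 rad and velocity of joint guard below -2 rad/s).
It fails at once if another blank is moved by more than 30 mm (distance of any of blank_pale, blank_dark from where it was at the start of the episode above 0.03 m).
It fails at once if a knife, the gouge, the caliper or the teapot is moved by more than 30 mm (distance of any of chef_knife, utility_knife, gouge, caliper, teapot from where it was at the start of the episode above 0.03 m).
It also fails if it takes over 72 s, if anything falls off the work surface, if the arm or the gripper's body presses on something with over 40 N, if the wrist force passes 120 N, or if a joint passes its speed limit or range.

## Working session

There is one attempt and no reset: what is moved stays moved. The work goes in short steps, Python scripts to look and compute and a tool call to move; the robot and the scene stay as the last step left them, time stands still between calls to the robot, and variables do not carry over. Pictures are saved under pics/ and viewed, at most 10 in all, crops included, and the job is handed in when it is done.

Besides the shell and the picture viewer there is one more tool, called after "Request:" by a JSON object that holds its "op" and its "data", one argument or row to a line. drive_tool: Moves the arm, as the interface text tells. Its arguments: {"type":"object","properties":{"increments":{"type":"array","items":{"type":"array","items":{"type":"number"}}},"claw":{"type":"number"},"force":{"type":"number"}},"required":["increments"]}

```bash
mkdir -p pics; python3 - <<'E'
from bench import *
import cv2
for n in("scene","top"):
    cv2.imwrite(f"pics/{n}0.png",camera(n)); c=get_calibration(n); print(n,c)
print(read_state())
E
```

```text
scene {'K': array([[615.50363158,   0.        , 321.09547722],
       [  0.        , 615.50363158, 235.83909491],
       [  0.        ,   0.        ,   1.        ]]), 'position': array([1.38066215, 0.56011958, 1.06635731]), 'rotation': array([ 0.44987484,  0.79749441, -0.3485552 , -0.20031119])}
top {'K': array([[537.77206438,   0.        , 314.64189239],
       [  0.        , 537.77206438, 242.1306726 ],
       [  0.        ,   0.        ,   1.        ]]), 'position': array([0.37172314, 0.05530769, 1.50428917]), 'rotation': array([-0.70327046,  0.70970941, -0.03178825,  0.0266968 ])}
{'time': 0.1, 'joint_positions': array([ 1.13042691,  0.33280885, -0.06464931,  1.46085093,  0.02160911,
        1.34989313, -0.08848805]), 'joint_vel': array([-0.0004952 , -0.00049573,  0.00264542, -0.00080413,  0.00057955,
       -0.00151585, -0.00076988]), 'joint_torque': array([ 1.47771480e-03, -6.24542642e+01,  2.46884505e-02, -3.90723968e+01,
       -6.15608320e-02,  3.64191458e-02,  5.31504645e-05]), 'ee_pos': array([ 0.25340469, -0.57095098,  0.22183632]), 'eef_rot': array([ 9.78264147e-01,  2.07361659e-01, -1.71038752e-04, -6.08985224e-04]), 'ft_force': array([ 0.78692543, -0.41581275, -0.13010097]), 'torque': array([-0.02218328, -0.02083552,  0.0087721 ]), 'grip_force': 0.0, 'width': 0.08694043932615589}
```

View pics/scene0.png

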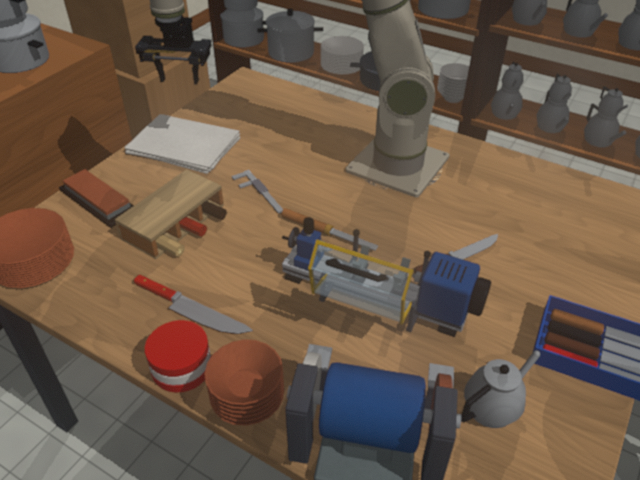

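View pics/top0.png

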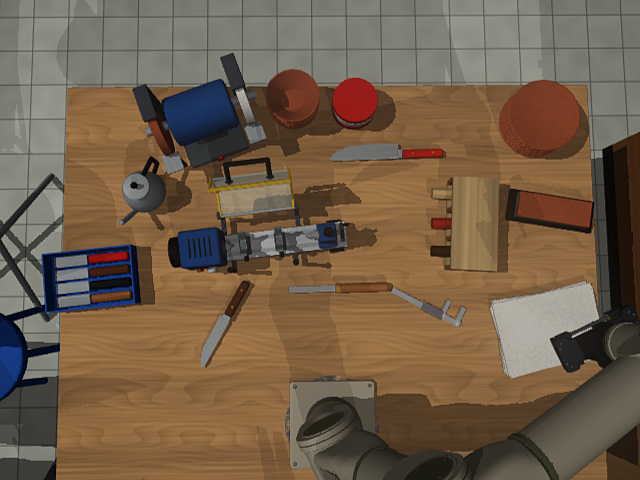

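Scene view: rack at (170,215), the red blank in the middle cell at (190,225), lathe at (370,285). Top view: red blank tip at (441,224), lathe from (170,248) to (348,235), guard handle at (247,165). Next I enlarge the lathe and the rack.

```bash
cat > h.py <<'E'
import numpy as np, cv2
from bench import *
from scipy.spatial.transform import Rotation as R
def ray(n,uv):
    c=get_calibration(n); uv=np.atleast_2d(uv).astype(float)
    d=np.c_[uv,np.ones(len(uv))]@np.linalg.inv(c["K"]).T
    return c["position"],R.from_quat(c["rotation"]).apply(d)
def plane(n,uv,z):
    p,d=ray(n,uv); return p+d*((z-p[2])/d[:,2])[:,None]
def proj(n,X):
    c=get_calibration(n); q=R.from_quat(c["rotation"]).inv().apply(np.atleast_2d(X)-c["position"])@c["K"].T
    return q[:,:2]/q[:,2:]
def tri(uvs,uvt):
    p,d=ray("scene",uvs);q,e=ray("top",uvt);d=d[0]/np.linalg.norm(d[0]);e=e[0]/np.linalg.norm(e[0])
    s=np.linalg.lstsq(np.c_[d,-e],q-p,rcond=None)[0];a=p+s[0]*d;b=q+s[1]*e
    return (a+b)/2,np.linalg.norm(a-b)
def pose(yaw,tilt=0): pass
E
python3 - <<'E'
from h import *
t=cv2.imread("pics/top0.png")
cv2.imwrite("pics/lathe1.png",cv2.resize(t[150:280,160:360],None,fx=4,fy=4,interpolation=cv2.INTER_CUBIC))
s=cv2.imread("pics/scene0.png")
a=cv2.resize(t[165:285,420:520],None,fx=4,fy=4,interpolation=cv2.INTER_CUBIC)
b=cv2.resize(s[210:350,275:495],None,fx=3.6,fy=3.6,interpolation=cv2.INTER_CUBIC)
cv2.imwrite("pics/rack1.png",a); cv2.imwrite("pics/lathes.png",b)
h=cv2.cvtColor(t,cv2.COLOR_BGR2HSV)
m=((h[...,0]<8)|(h[...,0]>172))&(h[...,1]>140)&(h[...,2]>60)
roi=np.zeros_like(m);roi[205:240,420:460]=1
ys,xs=np.where(m&roi);print(xs.min(),xs.max(),ys.min(),ys.max(),cv2.minAreaRect(np.c_[xs,ys].astype(np.float32)))
mm=(m&roi).astype(np.uint8);print(mm[212:236,426:458])
E
```

```text
431 450 218 228 ((440.5, 223.0), (10.0, 19.0), 90.0)
[[0 0 0 0 0 0 0 0 0 0 0 0 0 0 0 0 0 0 0 0 0 0 0 0 0 0 0 0 0 0 0 0]
 [0 0 0 0 0 0 0 0 0 0 0 0 0 0 0 0 0 0 0 0 0 0 0 0 0 0 0 0 0 0 0 0]
 [0 0 0 0 0 0 0 0 0 0 0 0 0 0 0 0 0 0 0 0 0 0 0 0 0 0 0 0 0 0 0 0]
 [0 0 0 0 0 0 0 0 0 0 0 0 0 0 0 0 0 0 0 0 0 0 0 0 0 0 0 0 0 0 0 0]
 [0 0 0 0 0 0 0 0 0 0 0 0 0 0 0 0 0 0 0 0 0 0 0 0 0 0 0 0 0 0 0 0]
 [0 0 0 0 0 0 0 0 0 0 0 0 0 0 0 0 0 0 0 0 0 0 0 0 0 0 0 0 0 0 0 0]
 [0 0 0 0 0 0 1 1 1 1 1 1 1 1 1 1 1 1 1 1 1 1 1 1 1 0 0 0 0 0 0 0]
 [0 0 0 0 0 0 1 1 1 1 1 1 1 1 1 1 1 1 1 1 1 1 1 1 1 0 0 0 0 0 0 0]
 [0 0 0 0 0 1 1 1 1 1 1 1 1 1 1 1 1 1 1 1 1 1 1 1 1 0 0 0 0 0 0 0]
 [0 0 0 0 0 1 1 1 1 1 1 1 1 1 1 1 1 1 1 1 1 1 1 1 1 0 0 0 0 0 0 0]
 [0 0 0 0 0 1 1 1 1 1 1 1 1 1 1 1 1 1 1 1 1 1 1 1 1 0 0 0 0 0 0 0]
 [0 0 0 0 0 1 1 1 1 1 1 1 1 1 1 1 1 1 1 1 1 1 1 1 1 0 0 0 0 0 0 0]
 [0 0 0 0 0 1 1 1 1 1 1 1 1 1 1 1 1 1 1 1 1 1 1 1 1 0 0 0 0 0 0 0]
 [0 0 0 0 0 1 1 1 1 1 1 1 1 1 1 1 1 1 1 1 1 1 1 1 1 0 0 0 0 0 0 0]
 [0 0 0 0 0 1 1 1 1 1 1 1 1 1 1 1 1 1 1 1 1 1 1 1 1 0 0 0 0 0 0 0]
 [0 0 0 0 0 0 1 1 1 1 1 1 1 1 1 1 1 1 1 1 1 1 1 1 1 0 0 0 0 0 0 0]
 [0 0 0 0 0 0 0 1 1 1 1 1 1 1 1 1 1 1 1 1 1 1 1 1 1 0 0 0 0 0 0 0]
 [0 0 0 0 0 0 0 0 0 0 0 0 0 0 0 0 0 0 0 0 0 0 0 0 0 0 0 0 0 0 0 0]
 [0 0 0 0 0 0 0 0 0 0 0 0 0 0 0 0 0 0 0 0 0 0 0 0 0 0 0 0 0 0 0 0]
 [0 0 0 0 0 0 0 0 0 0 0 0 0 0 0 0 0 0 0 0 0 0 0 0 0 0 0 0 0 0 0 0]
 [0 0 0 0 0 0 0 0 0 0 0 0 0 0 0 0 0 0 0 0 0 0 0 0 0 0 0 0 0 0 0 0]
 [0 0 0 0 0 0 0 0 0 0 0 0 0 0 0 0 0 0 0 0 0 0 0 0 0 0 0 0 0 0 0 0]
 [0 0 0 0 0 0 0 0 0 0 0 0 0 0 0 0 0 0 0 0 0 0 0 0 0 0 0 0 0 0 0 0]
 [0 0 0 0 0 0 0 0 0 0 0 0 0 0 0 0 0 0 0 0 0 0 0 0 0 0 0 0 0 0 0 0]]
```

View pics/lathe1.png

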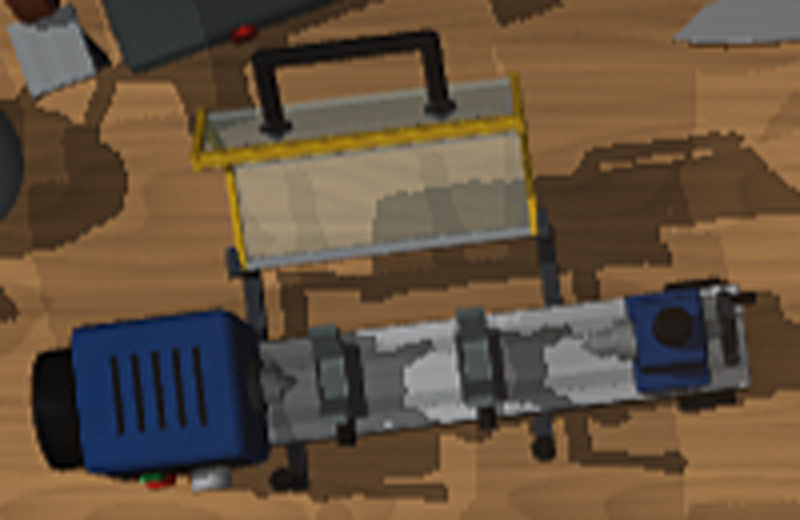

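View pics/rack1.png

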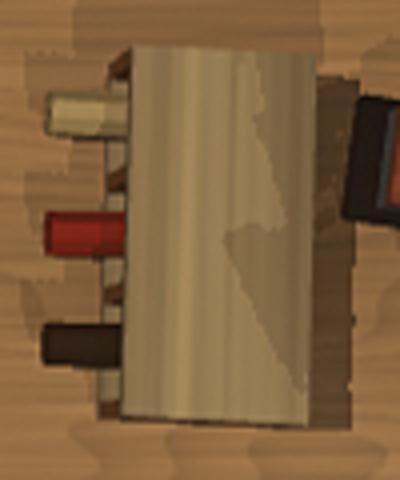

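View pics/lathes.png

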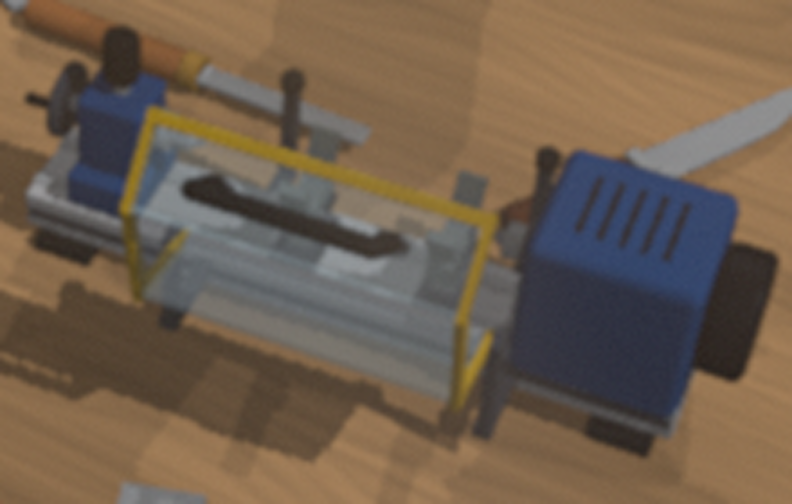

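Findings: in the top crop the guard stop posts are at about (283,479) and (543,447), the knob at (672,327) and the bed's tail corner at (748,388). In the scene crop the posts are at (292,78) and (547,158), and the knob top at (122,37). In the rack crop the roof corners are (132,47), (316,55), (308,426) and (122,416), and the red blank spans (45..125, 212..257).

```bash
python3 - <<'E'
from h import *
import bench; print([a for a in dir(bench) if not a.startswith('_')], getattr(bench,'hold_point_z',None))
from scipy.optimize import least_squares
T=lambda x,y:((x+.5)/4-.5+160,(y+.5)/4-.5+150)
S=lambda x,y:((x+.5)/3.6-.5+275,(y+.5)/3.6-.5+210)
K=lambda x,y:((x+.5)/4-.5+420,(y+.5)/4-.5+165)
obs=[("top",T(283,479),(-.064,.085,.115),0),("top",T(543,447),(-.064,-.085,.115),0),("top",T(672,327),(0,-.188,.168),1),
("top",T(748,388),(-.035,-.23,.04),0),
("scene",S(292,78),(-.064,-.085,.113),0),("scene",S(547,158),(-.064,.085,.113),0),("scene",S(122,37),(0,-.188,.168),1)]
def W(p,X): 
    c,s=np.cos(p[2]),np.sin(p[2]); return np.array([p[0]+c*X[0]-s*X[1],p[1]+s*X[0]+c*X[1],X[2]])
def f(p):
    r=[]
    for n,uv,X,t in obs:
        X=np.array(X); X[1]+=t*p[3]; r+=list(proj(n,W(p,X))[0]-uv)
    return r
s=least_squares(f,[.75,.15,.1,.01]);p=s.x;print("lathe x y yaw tail",p.round(4));print(np.reshape(s.fun,(-1,2)).round(1).tolist())
H=W(p,(.173,0,.253));print("handle",H,"knob",W(p,(0,-.188+p[3],.153)))
print("tri handle", tri(S(295,215),T(345,48)))
c=plane("top",[K(132,47),K(316,55),K(308,426),K(122,416)],.068);print("rack roof",c.round(4).tolist())
print("rack ctr",c.mean(0), "yaw front",np.degrees(np.arctan2(-(c[0]-c[3])[1],(c[0]-c[3])[0])))
# blank top flat z=.038 ; edges
b=plane("top",[K(45,234),K(125,233)],.038);print("blank",b.round(4).tolist())
print("blank w",plane("top",[K(85,212),K(85,257)],.03).round(4).tolist())
# overlay
t=cv2.imread("pics/top0.png");t=cv2.resize(t[150:280,160:360],None,fx=4,fy=4)
def dot(X):
    u=proj("top",W(p,X))[0]; cv2.circle(t,tuple(int(v) for v in (u-[160,150]+.5)*4),3,(255,0,255),-1)
for y in(.048,-.048):
  for dy in(-.009,.009):
    for x in(-.032,-.0255,.0255,.032): dot((x,y+dy,.115))
for X in[(.048,.1,.148),(-.048,.1,.148),(.048,.235,.148),(-.048,.235,.148),(0,.068,.1),(0,-.128+p[3],.1),(-.035,.1,.04),(-.035,-.23,.04),(.035,-.23,.04),(.173,0,.253),(.086,.102,.107),(.086,-.102,.107)]: dot(X)
cv2.imwrite("pics/ov1.png",t)
E
```

```text
['PlanningError', 'camera', 'close_job', 'get_calibration', 'hold_point_z', 'read_state'] 0.0187
lathe x y yaw tail [0.4905 0.1854 0.1101 0.0131]
[[-0.0, 0.3], [0.4, 0.5], [0.4, -0.2], [1.5, -0.4], [0.5, 1.0], [0.6, 0.6], [0.4, 0.0]]
handle [0.66243395 0.20438244 0.253     ] knob [0.50970164 0.01150659 0.153     ]
tri handle (array([0.66613083, 0.20910928, 0.25384001]), np.float64(0.0061674794977227615))
rack roof [[0.6664, -0.3315, 0.068], [0.6599, -0.4564, 0.068], [0.4087, -0.4415, 0.068], [0.4165, -0.3172, 0.068]]
rack ctr [ 0.53788524 -0.38665921  0.068     ] yaw front 3.288112707429771
blank [[0.5429, -0.2757, 0.038], [0.5431, -0.3308, 0.038]]
blank w [[0.5589, -0.3057, 0.03], [0.5276, -0.3048, 0.03]]
```

View pics/ov1.png

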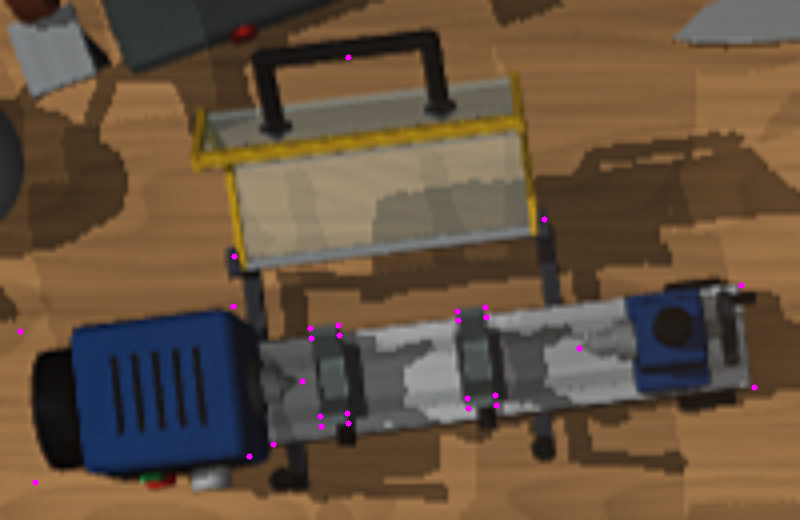

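```bash
cat >> h.py <<'E'
L=np.array([.4905,.1854,.1101])
def lat(x,y,z):
    c,s=np.cos(L[2]),np.sin(L[2]); return np.array([L[0]+c*x-s*y,L[1]+s*x+c*y,z])
def down(yaw,pitch=0):  # tool y at yaw(deg), z down; pitch about tool x
    y=np.radians(yaw); X=[-np.sin(y),np.cos(y),0];Y=[np.cos(y),np.sin(y),0]
    return R.from_matrix(np.c_[X,Y,[0,0,-1]])*R.from_euler('x',pitch,degrees=True)
LY=np.degrees(L[2])
def plan(*wps,start=None):  # wp: (grasp point, R)
    s=read_state(); p,q=start or (s["ee_pos"],R.from_quat(s["eef_rot"]))
    for g,r in wps:
        t=np.array(g)-r.apply([0,0,hold_point_z])*-1
        dv=(q.inv()*r).as_rotvec(); n=int(np.ceil(max(np.linalg.norm(t-p)/.2,np.linalg.norm(dv)/np.radians(35))-1e-3)) or 1
        for i in range(n):
            p2=p+(t-p)/(n-i); q2=q*R.from_rotvec((q.inv()*r).as_rotvec()/(n-i))
            print(np.r_[q.inv().apply(p2-p)/.3,(q.inv()*q2).as_rotvec()/(np.pi/4)].round(3).tolist()); p,q=p2,q2
        print("--")
def st():
    s=read_state();q=R.from_quat(s["eef_rot"]);print(round(s["time"],2),"grasp",(s["ee_pos"]-q.apply([0,0,hold_point_z])).round(4),"w",round(s["width"],4),"gf",round(s["grip_force"],1),"F",s["ft_force"].round(1),"yaw",np.degrees(np.arctan2(*q.as_matrix()[[1,0],1])).round(1))
E
python3 - <<'E'
from h import *
st()
plan(((.543,-.297,.13),down(0)),((.543,-.297,.027),down(0)))
E
```

```text
0.1 grasp [ 0.2534 -0.571   0.2405] w 0.0869 gf 0.0 F [ 0.8 -0.4 -0.1] yaw -66.1
[0.418, -0.148, 0.123, -0.0, -0.0, -0.489]
[0.442, 0.02, 0.123, -0.0, -0.0, -0.489]
[0.403, 0.184, 0.123, -0.0, -0.0, -0.489]
--
[0.0, -0.0, 0.343, 0.0, 0.0, 0.0]
--
```

Request:
{"op": "drive_tool", "data": {
  "increments": [
    [0.084,-0.03,0.025,0,0,-0.098],
    [0.167,-0.059,0.049,0,0,-0.196],
    [0.251,-0.089,0.074,0,0,-0.293],
    [0.334,-0.118,0.098,0,0,-0.391],
    [0.418,-0.148,0.123,0,0,-0.489]
  ],
  "claw": 0.3,
  "force": 40
}}

```text
time: 0.52
ee_pos: [0.3508, -0.4787, 0.185]
eef_rot: [0.92, 0.392, -0.0, -0.0]
ft_force: [0.2, -1.4, 0.6]
width: 0.0643
grip_force: 0.0
```

Request:
{"op": "drive_tool", "data": {
  "increments": [
    [0.088,0.004,0.025,0,0,-0.098],
    [0.177,0.008,0.049,0,0,-0.196],
    [0.265,0.012,0.074,0,0,-0.293],
    [0.354,0.016,0.098,0,0,-0.391],
    [0.442,0.02,0.123,0,0,-0.489]
  ]
}}

```text
time: 0.93
ee_pos: [0.4474, -0.3875, 0.1482]
eef_rot: [0.828, 0.56, -0.0, -0.0]
ft_force: [0.0, -1.2, -0.6]
width: 0.0612
grip_force: 0.0
```

Request:
{"op": "drive_tool", "data": {
  "increments": [
    [0.1,0.046,0.031,0,0,-0.122],
    [0.202,0.092,0.062,0,0,-0.245],
    [0.302,0.138,0.092,0,0,-0.367],
    [0.403,0.184,0.123,0,0,-0.489],
    [0.403,0.184,0.123,0,0,-0.489]
  ]
}}

```text
time: 1.35
ee_pos: [0.5471, -0.2895, 0.1097]
eef_rot: [0.702, 0.712, 0.002, -0.002]
ft_force: [-0.1, 1.1, 1.2]
width: 0.0606
grip_force: 0.0
```

```bash
python3 - <<'E'
from h import *
st()
plan(((.543,-.297,.13),down(0)),((.543,-.297,.027),down(0)))
E
```

```text
1.35 grasp [ 0.5471 -0.2896  0.1284] w 0.0606 gf 0.0 F [-0.1  1.1  1.2] yaw 0.8
[-0.025, -0.014, -0.006, 0.0, -0.007, 0.017]
--
[-0.0, -0.0, 0.343, 0.0, -0.0, 0.0]
--
```

Request:
{"op": "drive_tool", "data": {
  "increments": [
    [0,0,0.05,0,0,0],
    [0,0,0.13,0,0,0],
    [0,0,0.2,0,0,0],
    [0,0,0.24,0,0,0],
    [0,0,0.24,0,0,0]
  ]
}}

```text
time: 1.77
ee_pos: [0.5413, -0.2966, 0.0368]
eef_rot: [0.708, 0.707, -0.001, -0.002]
ft_force: [-0.8, 0.3, -0.4]
width: 0.0608
grip_force: 0.0
```

```bash
python3 - <<'E'
from h import *
st()
plan(((.543,-.297,.027),down(0)))
E
```

```text
1.77 grasp [ 0.5414 -0.2967  0.0555] w 0.0608 gf 0.0 F [-0.8  0.3 -0.4] yaw -0.1
[-0.002, 0.006, 0.095, -0.006, -0.003, -0.001]
--
```

Descend, grip, then pull out (+y is tool +x).

Request:
{"op": "drive_tool", "data": {
  "increments": [
    [0,0.004,0.04,0,0,0],
    [0,0.004,0.08,0,0,0],
    [0,0.004,0.096,0,0,0],
    [0,0.004,0.096,0,0,0],
    [0,0.004,0.096,0,0,0]
  ]
}}

```text
time: 2.18
ee_pos: [0.5445, -0.2973, 0.0111]
eef_rot: [0.707, 0.707, -0.0, -0.0]
ft_force: [0.6, -0.6, 0.2]
width: 0.0611
grip_force: 0.0
```

Request:
{"op": "drive_tool", "data": {
  "increments": [
    [0,0,0,0,0,0],
    [0,0,0,0,0,0],
    [0,0,0,0,0,0],
    [0,0,0,0,0,0],
    [0,0,0,0,0,0]
  ],
  "claw": 1,
  "force": 40
}}

```text
time: 2.6
ee_pos: [0.5446, -0.2974, 0.0113]
eef_rot: [0.707, 0.707, 0.0, 0.0]
ft_force: [-0.3, 0.1, -0.3]
width: 0.0357
grip_force: 0.0
```

```bash
python3 - <<'E'
from h import *
st()
E
```

```text
2.6 grasp [ 0.5446 -0.2974  0.03  ] w 0.0357 gf 0.0 F [-0.3  0.1 -0.3] yaw -0.0
```

Request:
{"op": "drive_tool", "data": {
  "increments": [
    [0,0,0,0,0,0],
    [0,0,0,0,0,0],
    [0,0,0,0,0,0],
    [0,0,-0.005,0,0,0],
    [0,0,-0.01,0,0,0]
  ]
}}

```text
time: 3.02
ee_pos: [0.5443, -0.2972, 0.014]
eef_rot: [0.707, 0.707, -0.0, -0.0]
ft_force: [-1.1, -0.0, -0.9]
width: 0.0296
grip_force: 40.0
```

Request:
{"op": "drive_tool", "data": {
  "increments": [
    [0.05,0,0,0,0,0],
    [0.15,0,0,0,0,0],
    [0.25,0,0,0,0,0],
    [0.35,0,0,0,0,0],
    [0.45,0,0,0,0,0]
  ]
}}

```text
time: 3.43
ee_pos: [0.5443, -0.16, 0.0141]
eef_rot: [0.707, 0.707, 0.0, -0.0]
ft_force: [-0.2, 0.8, 0.2]
width: 0.0294
grip_force: 40.0
```

Request:
{"op": "drive_tool", "data": {
  "increments": [
    [0.05,0,0,0,0,0],
    [0.1,0,0,0,0,0],
    [0.1,0,0,0,0,0],
    [0.1,0,0,0,0,0],
    [0.1,0,0,0,0,0]
  ]
}}

```text
time: 3.85
ee_pos: [0.5445, -0.133, 0.014]
eef_rot: [0.708, 0.707, -0.0, 0.0]
ft_force: [0.7, -0.5, -0.8]
width: 0.0296
grip_force: 40.0
```

```bash
python3 - <<'E'
from h import *
st()
t=camera("top");cv2.imwrite("pics/top2.png",t)
h=cv2.cvtColor(t,cv2.COLOR_BGR2HSV)
m=((h[...,0]<8)|(h[...,0]>172))&(h[...,1]>140)&(h[...,2]>60);m[:200]=0;m[260:]=0;m[:,:320]=0;m[:,470:]=0
ys,xs=np.where(m);print(xs.min(),xs.max(),ys.min(),ys.max())
for x in range(xs.min(),xs.max()+1,5):print(x,np.where(m[:,x])[0][[0,-1]] if m[:,x].any() else None,end=' ')
E
```

```text
3.85 grasp [ 0.5445 -0.133   0.0327] w 0.0296 gf 40.0 F [ 0.7 -0.5 -0.8] yaw -0.1Traceback (most recent call last):
  File "<stdin>", line 6, in <module>
    return umr_minimum(a, axis, None, out, keepdims, initial, where)
ValueError: zero-size array to reduction operation minimum which has no identity
```

Request:
{"op": "drive_tool", "data": {
  "increments": [
    [0,0,0.015,0,0,0],
    [0,0,0.025,0,0,0],
    [0,0,0.032,0,0,0],
    [0,0,0.032,0,0,0],
    [0,0,0.032,0,0,0]
  ]
}}

```text
time: 4.32
ee_pos: [0.5444, -0.1325, 0.0042]
eef_rot: [0.708, 0.707, -0.0, -0.0]
ft_force: [0.1, 1.2, -0.4]
width: 0.0296
grip_force: 40.0
```

Request:
{"op": "drive_tool", "data": {
  "increments": [
    [0,0,0,0,0,0],
    [0,0,0,0,0,0],
    [0,0,0,0,0,0],
    [0,0,-0.05,0,0,0],
    [0,0,-0.15,0,0,0]
  ],
  "claw": 0.3
}}

```text
time: 4.73
ee_pos: [0.5423, -0.1319, 0.047]
eef_rot: [0.707, 0.707, -0.001, -0.003]
ft_force: [-0.3, -0.2, 0.5]
width: 0.0548
grip_force: 0.0
```

Request:
{"op": "drive_tool", "data": {
  "increments": [
    [0,0,-0.1,0,0,0],
    [0,0.1,-0.2,0,0,0],
    [0,0.2,-0.2,0,0,0],
    [0,0.3,-0.2,0,0,0],
    [0,0.4,-0.2,0,0,0]
  ]
}}

```text
time: 5.15
ee_pos: [0.6663, -0.1329, 0.1105]
eef_rot: [0.708, 0.707, 0.0, 0.001]
ft_force: [-0.3, -0.6, 0.1]
width: 0.0607
grip_force: 0.0
```

```bash
python3 - <<'E'
from h import *
st()
t=camera("top");cv2.imwrite("pics/top2.png",t)
h=cv2.cvtColor(t,cv2.COLOR_BGR2HSV)
m=((h[...,0]<8)|(h[...,0]>172))&(h[...,1]>140)&(h[...,2]>60);m[:200]=0;m[260:]=0;m[:,:320]=0;m[:,470:]=0
ys,xs=np.where(m);print(len(xs))
if len(xs):
    print(xs.min(),xs.max(),ys.min(),ys.max())
    for x in range(xs.min(),xs.max()+1,5):print(x,np.where(m[:,x])[0][[0,-1]] if m[:,x].any() else None,end=' ')
E
```

```text
5.15 grasp [ 0.6662 -0.1329  0.1292] w 0.0607 gf 0.0 F [-0.3 -0.6  0.1] yaw -0.1
200
372 390 219 229
372 [220 228] 377 [219 229] 382 [219 229] 387 [219 229]
```

```bash
python3 - <<'E'
from h import *
t=cv2.imread("pics/top2.png")
cv2.imwrite("pics/c2.png",cv2.resize(t[180:280,320:480],None,fx=4,fy=4,interpolation=cv2.INTER_CUBIC))
E
```

```text
(no output)
```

View pics/c2.png

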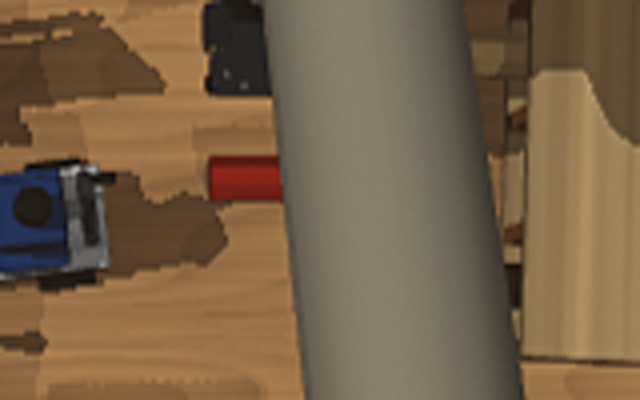

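The picture shows the blank free on the bench, with its end at crop (208,178), as computed. Its middle should be near (0.544, -0.187).

```bash
python3 - <<'E'
from h import *
print(plane("top",[[371.9,224.5]],.026))
plan(((.544,-.187,.11),down(0)),((.544,-.187,.023),down(0)),((.544,-.187,.21),down(0)),(lat(0,-.015,.21),down(LY)))
print(lat(0,-.015,.21))
E
```

```text
[[ 0.54182713 -0.11486877  0.026     ]]
[-0.184, -0.42, 0.058, 0.003, -0.001, -0.0]
--
[0.0, 0.0, 0.29, -0.0, 0.0, 0.0]
--
[0.0, 0.0, -0.623, 0.0, 0.0, -0.0]
--
[0.596, -0.086, 0.0, -0.0, -0.0, -0.07]
[0.6, -0.054, 0.0, -0.0, -0.0, -0.07]
--
[0.49214817 0.17049082 0.21      ]
```

Request:
{"op": "drive_tool", "data": {
  "increments": [
    [-0.04,-0.1,0.01,0,0,0],
    [-0.09,-0.21,0.02,0,0,0],
    [-0.14,-0.32,0.04,0,0,0],
    [-0.186,-0.41,0.055,0,0,0],
    [-0.186,-0.42,0.058,0,0,0]
  ]
}}

```text
time: 5.62
ee_pos: [0.5334, -0.1924, 0.091]
eef_rot: [0.709, 0.705, -0.002, -0.001]
ft_force: [0.0, -1.8, -0.3]
width: 0.0608
grip_force: 0.0
```

Request:
{"op": "drive_tool", "data": {
  "increments": [
    [0,0,0,0,0,0],
    [0,0,0.08,0,0,0],
    [0,0,0.16,0,0,0],
    [0,0,0.22,0,0,0],
    [0,0,0.22,0,0,0]
  ]
}}

```text
time: 6.03
ee_pos: [0.5375, -0.1864, 0.0229]
eef_rot: [0.707, 0.707, -0.001, -0.002]
ft_force: [0.0, 1.2, -0.1]
width: 0.0609
grip_force: 0.0
```

```bash
python3 - <<'E'
from h import *
st()
plan(((.544,-.188,.022),down(0)))
E
```

```text
6.03 grasp [ 0.5376 -0.1865  0.0416] w 0.0609 gf 0.0 F [ 0.   1.2 -0.1] yaw 0.0
[-0.005, 0.022, 0.065, -0.005, -0.003, 0.001]
--
```

Request:
{"op": "drive_tool", "data": {
  "increments": [
    [-0.004,0.018,0.03,0,0,0],
    [-0.004,0.018,0.06,0,0,0],
    [-0.004,0.018,0.064,0,0,0],
    [-0.004,0.018,0.064,0,0,0],
    [-0.004,0.018,0.064,0,0,0]
  ]
}}

```text
time: 6.45
ee_pos: [0.5444, -0.1894, 0.0074]
eef_rot: [0.707, 0.707, 0.0, 0.0]
ft_force: [-0.3, 0.0, 0.1]
width: 0.0604
grip_force: 0.0
```

Request:
{"op": "drive_tool", "data": {
  "increments": [
    [0,0,0,0,0,0],
    [0,0,0,0,0,0],
    [0,0,0,0,0,0],
    [0,0,0,0,0,0],
    [0,0,0,0,0,0]
  ],
  "claw": 1
}}

```text
time: 6.87
ee_pos: [0.544, -0.1894, 0.0071]
eef_rot: [0.707, 0.707, 0.0, 0.0]
ft_force: [0.7, -1.0, 0.6]
width: 0.0355
grip_force: 0.0
```

Request:
{"op": "drive_tool", "data": {
  "increments": [
    [0,0,0,0,0,0],
    [0,0,0,0,0,0],
    [0,0,0,0,0,0],
    [0,0,0,0,0,0],
    [0,0,0,0,0,0]
  ]
}}

```text
time: 7.28
ee_pos: [0.544, -0.1894, 0.007]
eef_rot: [0.707, 0.707, -0.0, 0.0]
ft_force: [-0.5, 0.2, 1.2]
width: 0.0296
grip_force: 40.0
```

```bash
python3 - <<'E'
from h import *
st()
plan(((.544,-.188,.21),down(0)),(lat(0,-.015,.21),down(LY)))
E
```

```text
7.28 grasp [ 0.544  -0.1894  0.0257] w 0.0296 gf 40.0 F [-0.5  0.2  1.2] yaw -0.0
[0.005, 0.0, -0.614, 0.0, 0.0, -0.001]
--
[0.597, -0.086, 0.0, -0.0, -0.0, -0.07]
[0.601, -0.053, 0.0, -0.0, -0.0, -0.07]
--
```

Request:
{"op": "drive_tool", "data": {
  "increments": [
    [0,0,-0.1,0,0,0],
    [0,0,-0.23,0,0,0],
    [0,0,-0.36,0,0,0],
    [0,0,-0.49,0,0,0],
    [0,0,-0.62,0,0,0]
  ]
}}

```text
time: 7.7
ee_pos: [0.5435, -0.1891, 0.1946]
eef_rot: [0.707, 0.707, -0.0, -0.0]
ft_force: [0.6, -0.6, -0.8]
width: 0.0295
grip_force: 40.0
```

Request:
{"op": "drive_tool", "data": {
  "increments": [
    [0.1,-0.015,-0.03,0,0,-0.01],
    [0.22,-0.035,-0.03,0,0,-0.025],
    [0.34,-0.05,-0.03,0,0,-0.04],
    [0.47,-0.068,-0.03,0,0,-0.055],
    [0.6,-0.086,-0.03,0,0,-0.07]
  ]
}}

```text
time: 8.12
ee_pos: [0.5177, -0.0079, 0.2018]
eef_rot: [0.688, 0.726, -0.0, 0.0]
ft_force: [0.3, 0.6, -0.2]
width: 0.0297
grip_force: 40.0
```

Request:
{"op": "drive_tool", "data": {
  "increments": [
    [0.13,-0.012,0,0,0,-0.015],
    [0.26,-0.024,0,0,0,-0.03],
    [0.39,-0.036,0,0,0,-0.045],
    [0.5,-0.046,0,0,0,-0.06],
    [0.6,-0.053,0,0,0,-0.07]
  ]
}}

```text
time: 8.53
ee_pos: [0.4917, 0.172, 0.2019]
eef_rot: [0.667, 0.745, 0.0, 0.0]
ft_force: [-0.3, -0.9, 0.5]
width: 0.0293
grip_force: 40.0
```

Request:
{"op": "drive_tool", "data": {
  "increments": [
    [0,0,0.02,0,0,0],
    [0,0,0.06,0,0,0],
    [0,0,0.12,0,0,0],
    [0,0,0.15,0,0,0],
    [0,0,0.15,0,0,0]
  ]
}}

```text
time: 8.95
ee_pos: [0.4916, 0.1677, 0.1541]
eef_rot: [0.668, 0.744, -0.002, -0.001]
ft_force: [-0.0, -0.7, -0.5]
width: 0.0295
grip_force: 40.0
```

```bash
python3 - <<'E'
from h import *
st()
plan((lat(0,-.015,.135),down(LY)),(lat(0,-.015,.111),down(LY)))
t=camera("scene");cv2.imwrite("pics/s3.png",cv2.resize(t[190:340,275:485],None,fx=3.6,fy=3.6,interpolation=cv2.INTER_CUBIC))
E
```

```text
8.95 grasp [0.4917 0.1677 0.1728] w 0.0295 gf 40.0 F [-0.  -0.7 -0.5] yaw 6.2
[0.009, 0.003, 0.126, -0.005, 0.001, -0.003]
--
[0.0, -0.0, 0.08, 0.0, 0.0, -0.0]
--
```

View pics/s3.png

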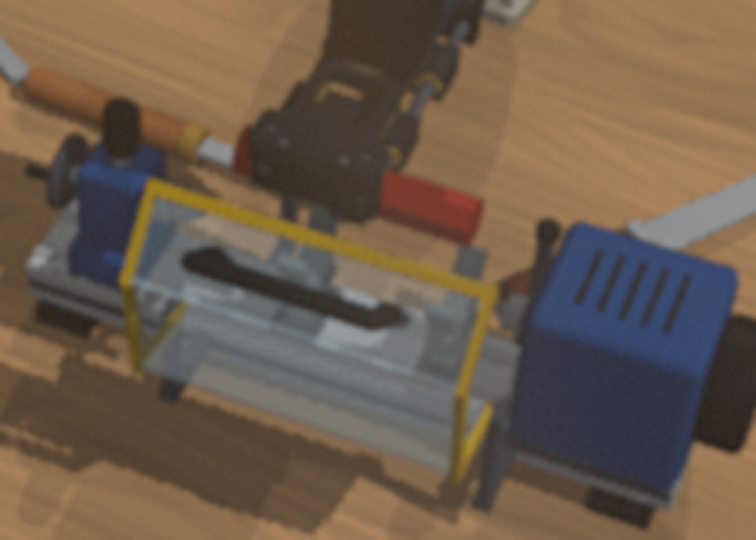

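The picture shows the blank held above the rests, its head end at (480,220) short of the headstock. I lower it now.

Request:
{"op": "drive_tool", "data": {
  "increments": [
    [0.008,0.003,0.04,0,0,0],
    [0.008,0.003,0.08,0,0,0],
    [0.008,0.003,0.12,0,0,0],
    [0.008,0.003,0.126,0,0,0],
    [0.008,0.003,0.126,0,0,0]
  ]
}}

```text
time: 9.42
ee_pos: [0.4926, 0.1718, 0.1178]
eef_rot: [0.667, 0.745, -0.001, -0.001]
ft_force: [0.4, -0.3, -0.9]
width: 0.0294
grip_force: 40.0
```

Request:
{"op": "drive_tool", "data": {
  "increments": [
    [0,0,0.015,0,0,0],
    [0,0,0.03,0,0,0],
    [0,0,0.045,0,0,0],
    [0,0,0.055,0,0,0],
    [0,0,0.055,0,0,0]
  ]
}}

```text
time: 9.83
ee_pos: [0.493, 0.1719, 0.1019]
eef_rot: [0.667, 0.745, -0.0, -0.0]
ft_force: [-0.2, -0.6, -0.8]
width: 0.0294
grip_force: 40.0
```

```bash
python3 - <<'E'
from h import *
st()
plan((lat(0,-.015,.111),down(LY)))
print(read_state()["torque"])
E
```

```text
9.83 grasp [0.493  0.1719 0.1206] w 0.0294 gf 40.0 F [-0.2 -0.6 -0.8] yaw 6.3
[-0.004, -0.003, 0.032, -0.001, 0.0, -0.001]
--
[-0.03219672 -0.05362636  0.03065209]
```

Request:
{"op": "drive_tool", "data": {
  "increments": [
    [-0.003,-0.002,0.006,0,0,0],
    [-0.003,-0.002,0.012,0,0,0],
    [-0.003,-0.002,0.018,0,0,0],
    [-0.003,-0.002,0.024,0,0,0],
    [-0.003,-0.002,0.028,0,0,0]
  ]
}}

```text
time: 10.25
ee_pos: [0.4928, 0.171, 0.0939]
eef_rot: [0.667, 0.745, -0.0, 0.0]
ft_force: [-1.0, 0.2, -0.3]
width: 0.0301
grip_force: 40.0
```

Request:
{"op": "drive_tool", "data": {
  "increments": [
    [0,0,0.002,0,0,0],
    [0,0,0.004,0,0,0],
    [0,0,0.005,0,0,0],
    [0,0,0.005,0,0,0],
    [0,0,0.005,0,0,0]
  ]
}}

```text
time: 10.67
ee_pos: [0.4929, 0.1711, 0.0927]
eef_rot: [0.667, 0.745, 0.0, 0.0]
ft_force: [-0.2, -0.7, -0.5]
width: 0.0295
grip_force: 40.0
```

```bash
python3 - <<'E'
from h import *
st()
E
```

```text
10.67 grasp [0.4929 0.1711 0.1114] w 0.0295 gf 40.0 F [-0.2 -0.7 -0.5] yaw 6.3
```

Request:
{"op": "drive_tool", "data": {
  "increments": [
    [0,0,0,0,0,0],
    [0,0,0,0,0,0],
    [0,0,0,0,0,0],
    [0,0,0,0,0,0],
    [0,0,-0.02,0,0,0]
  ],
  "claw": 0.3
}}

```text
time: 11.08
ee_pos: [0.4923, 0.1708, 0.098]
eef_rot: [0.668, 0.745, -0.001, -0.0]
ft_force: [0.0, 0.3, -0.4]
width: 0.0549
grip_force: 0.0
```

Request:
{"op": "drive_tool", "data": {
  "increments": [
    [0,0,-0.06,0,0,0],
    [0,0,-0.16,0,0,0],
    [0,0,-0.26,0,0,0],
    [0,0,-0.34,0,0,0],
    [0,0,-0.34,0,0,0]
  ]
}}

```text
time: 11.5
ee_pos: [0.4949, 0.1723, 0.2061]
eef_rot: [0.667, 0.745, 0.003, 0.002]
ft_force: [0.3, 0.6, 0.7]
width: 0.061
grip_force: 0.0
```

```bash
python3 - <<'E'
from h import *
st()
plan((lat(0,-.175,.21),down(LY)),(lat(0,-.175,.155),down(LY)))
E
```

```text
11.5 grasp [0.4948 0.1723 0.2248] w 0.061 gf 0.0 F [0.3 0.6 0.7] yaw 6.3
[-0.538, -0.01, 0.049, 0.009, -0.001, -0.001]
--
[0.0, 0.0, 0.183, -0.0, 0.0, -0.0]
--
```

Request:
{"op": "drive_tool", "data": {
  "increments": [
    [-0.13,0,0.01,0,0,0],
    [-0.26,0,0.02,0,0,0],
    [-0.39,0,0.04,0,0,0],
    [-0.5,0,0.04,0,0,0],
    [-0.535,0,0.04,0,0,0]
  ]
}}

```text
time: 11.92
ee_pos: [0.5103, 0.0055, 0.1883]
eef_rot: [0.67, 0.742, -0.001, 0.0]
ft_force: [0.5, 0.0, 1.5]
width: 0.0607
grip_force: 0.0
```

```bash
python3 - <<'E'
from h import *
t=camera("scene");cv2.imwrite("pics/s4.png",cv2.resize(t[190:340,275:485],None,fx=3.6,fy=3.6,interpolation=cv2.INTER_CUBIC))
h=cv2.cvtColor(t,cv2.COLOR_BGR2HSV)
m=((h[...,0]<8)|(h[...,0]>172))&(h[...,1]>120)&(h[...,2]>40);m[:215]=0;m[300:]=0;m[:,:300]=0;m[:,:][:,430:]=0
ys,xs=np.where(m);print(len(xs),xs.min(),xs.max(),ys.min(),ys.max())
for y in(-.09,.06): print(proj("scene",[lat(0,y,.115),lat(0,y,.1),lat(.015,y,.1)]).round(1).tolist())
st()
plan((lat(0,-.175,.21),down(LY)),(lat(0,-.175,.155),down(LY)))
E
```

```text
19 345 405 247 266
[[343.4, 248.4], [343.2, 253.2], [340.6, 257.5]]
[[407.2, 268.8], [406.5, 273.6], [404.3, 278.1]]
11.97 grasp [0.5105 0.0058 0.2071] w 0.0609 gf 0.0 F [ 0.5 -2.  -0.8] yaw 5.9
[0.019, -0.001, -0.01, -0.001, 0.002, -0.01]
--
[-0.0, 0.0, 0.183, -0.0, -0.0, -0.0]
--
```

View pics/s4.png

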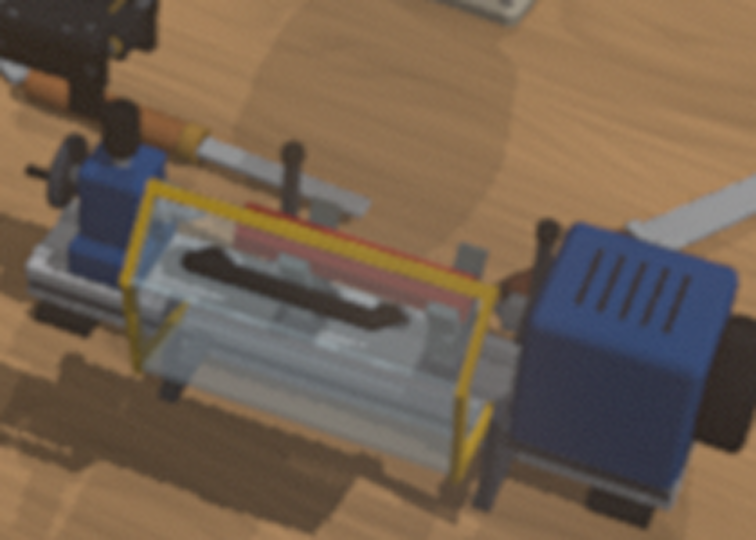

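The picture shows the blank lying in both rests behind the guard, from (235,215) to (475,300), clear of the headstock point. The knob is next.

Request:
{"op": "drive_tool", "data": {
  "increments": [
    [0.01,0,0.04,0,0,-0.005],
    [0.01,0,0.09,0,0,-0.005],
    [0.01,0,0.14,0,0,-0.005],
    [0.01,0,0.173,0,0,-0.005],
    [0.01,0,0.173,0,0,-0.005]
  ]
}}

```text
time: 12.38
ee_pos: [0.5084, 0.0163, 0.1343]
eef_rot: [0.665, 0.747, -0.001, -0.002]
ft_force: [-0.3, 0.0, -0.8]
width: 0.0607
grip_force: 0.0
```

Request:
{"op": "drive_tool", "data": {
  "increments": [
    [0,0,0,0,0,0],
    [0,0,0,0,0,0],
    [0,0,0,0,0,0],
    [0,0,0,0,0,0],
    [0,0,0,0,0,0]
  ],
  "claw": 1,
  "force": 50
}}

```text
time: 12.8
ee_pos: [0.5103, 0.0145, 0.1373]
eef_rot: [0.666, 0.746, 0.0, 0.0]
ft_force: [-0.3, -0.4, -0.5]
width: 0.0354
grip_force: 0.0
```

Request:
{"op": "drive_tool", "data": {
  "increments": [
    [0,0,0,0,0,0],
    [0,0,0,0,0,0],
    [0,0,0,0,0,0],
    [0,0,0,0,0,0],
    [0,0,0,0,0,0]
  ]
}}

```text
time: 13.22
ee_pos: [0.5109, 0.0146, 0.137]
eef_rot: [0.666, 0.746, 0.001, 0.001]
ft_force: [5.1, 0.4, -3.0]
width: 0.0229
grip_force: 50.0
```

```bash
python3 - <<'E'
from h import *
st()
plan((lat(0,-.128,.155),down(LY)))
E
```

```text
13.22 grasp [0.5108 0.0145 0.1557] w 0.0229 gf 50.0 F [ 5.1  0.4 -3. ] yaw 6.5
[0.147, -0.005, 0.002, 0.003, -0.0, 0.004]
--
```

Request:
{"op": "drive_tool", "data": {
  "increments": [
    [0.02,0,0,0,0,0],
    [0.045,0,0,0,0,0],
    [0.07,0,0,0,0,0],
    [0.095,0,0,0,0,0],
    [0.12,0,0,0,0,0]
  ]
}}

```text
time: 13.63
ee_pos: [0.5069, 0.0489, 0.137]
eef_rot: [0.667, 0.745, 0.0, 0.001]
ft_force: [4.8, -4.9, -2.1]
width: 0.0229
grip_force: 50.0
```

Request:
{"op": "drive_tool", "data": {
  "increments": [
    [0.005,0,0,0,0,0],
    [0.01,0,0,0,0,0],
    [0.014,0,0,0,0,0],
    [0.017,0,0,0,0,0],
    [0.02,0,0,0,0,0]
  ]
}}

```text
time: 14.05
ee_pos: [0.5062, 0.055, 0.137]
eef_rot: [0.666, 0.746, 0.0, 0.001]
ft_force: [5.6, -4.5, -1.8]
width: 0.023
grip_force: 50.0
```

```bash
python3 - <<'E'
from h import *
st()
plan((lat(0,-.128,.155),down(LY)))
E
```

```text
14.05 grasp [0.5062 0.055  0.1557] w 0.023 gf 50.0 F [ 5.6 -4.5 -1.8] yaw 6.4
[0.011, -0.004, 0.002, 0.002, 0.002, 0.002]
--
```

Request:
{"op": "drive_tool", "data": {
  "increments": [
    [0.003,0,0,0,0,0],
    [0.006,0,0,0,0,0],
    [0.009,0,0,0,0,0],
    [0.012,0,0,0,0,0],
    [0.015,0,0,0,0,0]
  ]
}}

```text
time: 14.47
ee_pos: [0.5058, 0.0594, 0.1371]
eef_rot: [0.667, 0.745, 0.0, 0.001]
ft_force: [5.1, -3.8, -1.4]
width: 0.0228
grip_force: 50.0
```

Request:
{"op": "drive_tool", "data": {
  "increments": [
    [0.002,0,0,0,0,0],
    [0.004,0,0,0,0,0],
    [0.006,0,0,0,0,0],
    [0.008,0,0,0,0,0],
    [0.01,0,0,0,0,0]
  ]
}}

```text
time: 14.88
ee_pos: [0.5054, 0.0623, 0.137]
eef_rot: [0.667, 0.745, 0.0, 0.001]
ft_force: [5.3, -4.4, -1.9]
width: 0.023
grip_force: 50.0
```

Request:
{"op": "drive_tool", "data": {
  "increments": [
    [0.002,0,0,0,0,0],
    [0.004,0,0,0,0,0],
    [0.006,0,0,0,0,0],
    [0.008,0,0,0,0,0],
    [0.01,0,0,0,0,0]
  ]
}}

```text
time: 15.3
ee_pos: [0.5052, 0.0636, 0.137]
eef_rot: [0.667, 0.745, -0.001, 0.002]
ft_force: [5.3, -11.0, -1.2]
width: 0.0225
grip_force: 50.0
```

```bash
python3 - <<'E'
from h import *
st()
plan((lat(0,-.128,.155),down(LY)))
E
```

```text
15.3 grasp [0.5052 0.0637 0.1557] w 0.0225 gf 50.0 F [  5.3 -11.   -1.2] yaw 6.3
[-0.018, -0.004, 0.002, 0.002, 0.005, 0.001]
--
```

Request:
{"op": "drive_tool", "data": {
  "increments": [
    [0.002,0,0,0,0,0],
    [0.004,0,0,0,0,0],
    [0.006,0,0,0,0,0],
    [0.008,0,0,0,0,0],
    [0.01,0,0,0,0,0]
  ]
}}

```text
time: 15.72
ee_pos: [0.5052, 0.0643, 0.137]
eef_rot: [0.668, 0.744, -0.002, 0.003]
ft_force: [5.9, -18.9, 0.1]
width: 0.0229
grip_force: 50.0
```

Request:
{"op": "drive_tool", "data": {
  "increments": [
    [0.002,0,0,0,0,0],
    [0.004,0,0,0,0,0],
    [0.006,0,0,0,0,0],
    [0.006,0,0,0,0,0],
    [0.006,0,0,0,0,0]
  ]
}}

```text
time: 16.13
ee_pos: [0.5051, 0.0647, 0.137]
eef_rot: [0.668, 0.744, -0.002, 0.003]
ft_force: [6.6, -20.6, 1.1]
width: 0.0225
grip_force: 50.0
```

Request:
{"op": "drive_tool", "data": {
  "increments": [
    [0,0,0,0,0,0],
    [0,0,0,0,0,0],
    [0,0,0,0,0,0],
    [0,0,0,0,0,0],
    [0,0,-0.02,0,0,0]
  ],
  "claw": 0.3
}}

```text
time: 16.55
ee_pos: [0.5027, 0.0718, 0.142]
eef_rot: [0.666, 0.746, -0.001, -0.001]
ft_force: [0.1, -0.5, -0.4]
width: 0.0482
grip_force: 0.0
```

Request:
{"op": "drive_tool", "data": {
  "increments": [
    [0,0,-0.08,0,0,0],
    [0,0,-0.18,0,0,0],
    [0,-0.1,-0.3,0,0,0],
    [-0.1,-0.2,-0.4,0,0,0],
    [-0.2,-0.3,-0.5,0,0,0]
  ]
}}

```text
time: 16.97
ee_pos: [0.4326, 0.0189, 0.2801]
eef_rot: [0.664, 0.747, 0.001, 0.0]
ft_force: [0.1, -0.3, -0.2]
width: 0.0605
grip_force: 0.0
```

Request:
{"op": "drive_tool", "data": {
  "increments": [
    [-0.08,-0.08,0,0,0,0],
    [-0.16,-0.16,0,0,0,0],
    [-0.25,-0.25,0,0,0,0],
    [-0.25,-0.25,0,0,0,0],
    [-0.25,-0.25,0,0,0,0]
  ]
}}

```text
time: 17.38
ee_pos: [0.3669, -0.0665, 0.2789]
eef_rot: [0.667, 0.745, 0.0, 0.001]
ft_force: [-0.1, 0.6, -0.7]
width: 0.061
grip_force: 0.0
```

```bash
python3 - <<'E'
from h import *
st()
s=camera("scene");t=camera("top")
T=cv2.resize(t[150:280,160:360],None,fx=4,fy=4,interpolation=cv2.INTER_CUBIC);S=cv2.resize(s[210:300,275:475],None,fx=4,fy=4,interpolation=cv2.INTER_CUBIC)
def dot(im,n,X,o):
    u=proj(n,X)[0]; cv2.circle(im,tuple(int(v) for v in (u-o+.5)*4),2,(255,0,255),-1)
for X in[lat(0,-.075,.115),lat(0,.075,.115),lat(0,-.128,.168)]:
    dot(T,"top",X,[160,150]);dot(S,"scene",X,[275,210])
cv2.imwrite("pics/ov5.png",cv2.resize(np.vstack([T[150:],S[:,:800]]),None,fx=.8,fy=.8,interpolation=cv2.INTER_AREA))
E
```

```text
17.38 grasp [ 0.3669 -0.0665  0.2976] w 0.061 gf 0.0 F [-0.1  0.6 -0.7] yaw 6.3
```

View pics/ov5.png

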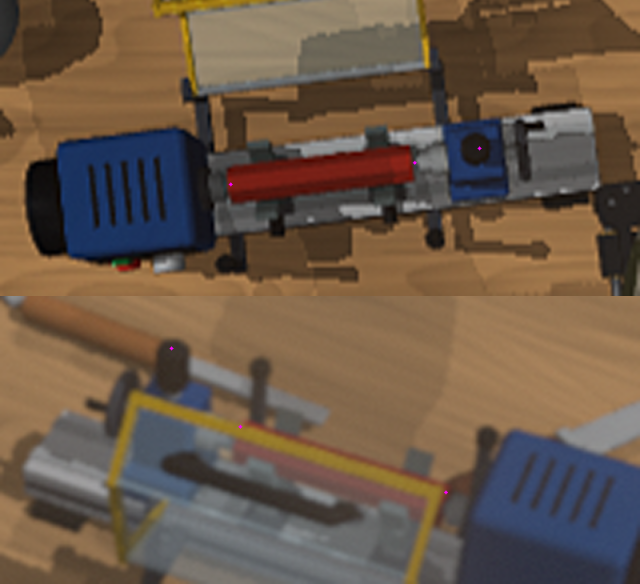

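The top half of the picture shows the blank across both rests between the centres, from (228,185) to (413,165). The projected tight knob position lands on the knob at (479,148), so it is tight. Next I do the guard geometry and check the grinder's height.

```bash
python3 - <<'E'
from h import *
print("grinder box",tri((303,382),(234,72)),tri((303,352),(228,56)))
p,d=ray("top",[(346.5/4-.5+160,47.5/4-.5+150)]);
for th in(1.65,1.70,1.725,1.75):
    a=np.arctan2(70,-165)-th;H=lat(.08+.179*np.cos(a),0,.1+.179*np.sin(a));print(th,H,proj("top",H),proj("scene",H))
print((346.5/4-.5+160,47.5/4-.5+150),"scene",(295/3.6-.5+275,215/3.6-.5+210))
th=1.725;a=np.arctan2(70,-165)-th;H=lat(.08+.179*np.cos(a),0,.1+.179*np.sin(a))
plan(([.42,.05,.34],down(LY)),([H[0],H[1],.34],down(LY)),(H,down(LY)))
E
```

```text
grinder box (array([0.90087532, 0.24178689, 0.2151947 ]), np.float64(0.0028417242783693192)) (array([0.90372636, 0.24414684, 0.30027472]), np.float64(0.004281693296005603))
1.65 [0.65224184 0.20328008 0.25873633] [[246.91990519 167.51918941]] [[355.86033955 261.65703267]]
1.7 [0.66002455 0.20414044 0.25440332] [[246.77614272 164.67714786]] [[354.15075388 266.02571399]]
1.725 [0.66383273 0.20456142 0.25209137] [[246.71586759 163.31313535]] [[353.30741214 268.2424794 ]]
1.75 [0.66758228 0.20497592 0.24968438] [[246.66333633 161.98835261]] [[352.47274487 270.47829002]]
(246.125, 161.375) scene (356.44444444444446, 269.22222222222223)
[0.36, 0.216, -0.142, 0.001, 0.0, 0.005]
--
[0.211, 0.432, -0.0, -0.0, 0.0, 0.0]
[0.211, 0.432, -0.0, -0.0, 0.0, 0.0]
--
[0.0, 0.0, 0.293, 0.0, 0.0, 0.0]
--
```

Request:
{"op": "drive_tool", "data": {
  "increments": [
    [0.07,0.04,-0.04,0,0,0],
    [0.15,0.09,-0.08,0,0,0],
    [0.23,0.14,-0.12,0,0,0],
    [0.3,0.18,-0.15,0,0,0],
    [0.36,0.216,-0.15,0,0,0]
  ],
  "claw": 0.54,
  "force": 20
}}

```text
time: 17.9
ee_pos: [0.4211, 0.0526, 0.3251]
eef_rot: [0.665, 0.747, 0.001, 0.001]
ft_force: [1.5, -0.0, 0.2]
width: 0.0415
grip_force: 0.0
```

Request:
{"op": "drive_tool", "data": {
  "increments": [
    [0.05,0.1,0,0,0,0],
    [0.1,0.2,0,0,0,0],
    [0.15,0.3,0,0,0,0],
    [0.2,0.4,0,0,0,0],
    [0.21,0.43,0,0,0,0]
  ]
}}

```text
time: 18.32
ee_pos: [0.543, 0.1304, 0.3217]
eef_rot: [0.665, 0.747, 0.001, -0.002]
ft_force: [0.8, 1.7, 0.6]
width: 0.0403
grip_force: 0.0
```

Request:
{"op": "drive_tool", "data": {
  "increments": [
    [0.05,0.1,0,0,0,0],
    [0.1,0.2,0,0,0,0],
    [0.15,0.3,0,0,0,0],
    [0.2,0.4,0,0,0,0],
    [0.21,0.438,0,0,0,0]
  ]
}}

```text
time: 18.73
ee_pos: [0.6655, 0.2077, 0.3207]
eef_rot: [0.665, 0.747, -0.0, -0.002]
ft_force: [-0.4, -0.2, -0.2]
width: 0.04
grip_force: 0.0
```

```bash
python3 - <<'E'
from h import *
st()
plan(([.666,.205,.29],down(LY)),([.666,.205,.251],down(LY)))
E
```

```text
18.73 grasp [0.6656 0.2077 0.3394] w 0.04 gf 0.0 F [-0.4 -0.2 -0.2] yaw 6.7
[-0.01, 0.001, 0.165, -0.004, -0.003, 0.008]
--
[-0.0, 0.0, 0.13, -0.0, -0.0, 0.0]
--
```

Request:
{"op": "drive_tool", "data": {
  "increments": [
    [0,0,0.04,0,0,0],
    [0,0,0.08,0,0,0],
    [0,0,0.12,0,0,0],
    [0,0,0.16,0,0,0],
    [0,0,0.18,0,0,0]
  ]
}}

```text
time: 19.15
ee_pos: [0.6636, 0.203, 0.2672]
eef_rot: [0.666, 0.746, -0.001, -0.0]
ft_force: [-0.2, -0.9, -0.8]
width: 0.04
grip_force: 0.0
```

Request:
{"op": "drive_tool", "data": {
  "increments": [
    [0,0,0.025,0,0,0],
    [0,0,0.05,0,0,0],
    [0,0,0.075,0,0,0],
    [0,0,0.1,0,0,0],
    [0,0,0.11,0,0,0]
  ]
}}

```text
time: 19.57
ee_pos: [0.664, 0.2033, 0.235]
eef_rot: [0.666, 0.746, -0.0, -0.0]
ft_force: [-0.8, 0.5, 0.1]
width: 0.0401
grip_force: 0.0
```

```bash
python3 - <<'E'
from h import *
st()
plan(([.666,.205,.251],down(LY)))
E
```

```text
19.57 grasp [0.664  0.2033 0.2537] w 0.0401 gf 0.0 F [-0.8  0.5  0.1] yaw 6.5
[0.005, 0.007, 0.009, -0.001, 0.001, 0.004]
--
```

Close on the bar.

Request:
{"op": "drive_tool", "data": {
  "increments": [
    [0,0.005,0.004,0,0,0],
    [0,0.005,0.008,0,0,0],
    [0,0.005,0.008,0,0,0],
    [0,0.005,0.008,0,0,0],
    [0,0.005,0.008,0,0,0]
  ],
  "claw": 1,
  "force": 15
}}

```text
time: 19.98
ee_pos: [0.666, 0.2039, 0.2343]
eef_rot: [0.666, 0.746, 0.0, 0.0]
ft_force: [2.4, 0.3, 1.4]
width: 0.0145
grip_force: 1.1
```

Request:
{"op": "drive_tool", "data": {
  "increments": [
    [0,0,0,0,0,0],
    [0,0,0,0,0,0],
    [0,0,0,0,0,0],
    [0,0,0,0,0,0],
    [0,0,0,0,0,0]
  ]
}}

```text
time: 20.4
ee_pos: [0.6662, 0.2039, 0.2344]
eef_rot: [0.666, 0.746, 0.001, 0.0]
ft_force: [3.9, 1.5, 3.0]
width: 0.0112
grip_force: 15.0
```

```bash
python3 - <<'E'
from h import *
st()
E
```

```text
20.4 grasp [0.6662 0.2038 0.2531] w 0.0112 gf 15.0 F [3.9 1.5 3. ] yaw 6.5
```

```bash
cat >> h.py <<'E'
def arc(t0,t1,n=5):
    P=lambda t:np.array([np.cos(A-t),np.sin(A-t)])*.17923; A=np.arctan2(70,-165)
    return [[0,round((P(t)-P(t0))[0]/.3,3),round(-(P(t)-P(t0))[1]/.3,3),0,0,0] for t in np.linspace(t0,t1,n+1)[1:]]
E
python3 - <<'E'
from h import *
a=1.735
for b in(1.5,1.15,.8,.45,.3):print(b,arc(a,b)); a=b
E
```

```text
1.5 [[0, np.float64(-0.024), np.float64(-0.014), 0, 0, 0], [0, np.float64(-0.049), np.float64(-0.028), 0, 0, 0], [0, np.float64(-0.074), np.float64(-0.04), 0, 0, 0], [0, np.float64(-0.1), np.float64(-0.051), 0, 0, 0], [0, np.float64(-0.126), np.float64(-0.061), 0, 0, 0]]
1.15 [[0, np.float64(-0.04), np.float64(-0.012), 0, 0, 0], [0, np.float64(-0.081), np.float64(-0.022), 0, 0, 0], [0, np.float64(-0.122), np.float64(-0.028), 0, 0, 0], [0, np.float64(-0.164), np.float64(-0.032), 0, 0, 0], [0, np.float64(-0.206), np.float64(-0.032), 0, 0, 0]]
0.8 [[0, np.float64(-0.042), np.float64(0.002), 0, 0, 0], [0, np.float64(-0.083), np.float64(0.007), 0, 0, 0], [0, np.float64(-0.124), np.float64(0.016), 0, 0, 0], [0, np.float64(-0.165), np.float64(0.026), 0, 0, 0], [0, np.float64(-0.204), np.float64(0.04), 0, 0, 0]]
0.45 [[0, np.float64(-0.038), np.float64(0.016), 0, 0, 0], [0, np.float64(-0.076), np.float64(0.036), 0, 0, 0], [0, np.float64(-0.111), np.float64(0.057), 0, 0, 0], [0, np.float64(-0.146), np.float64(0.081), 0, 0, 0], [0, np.float64(-0.178), np.float64(0.108), 0, 0, 0]]
0.3 [[0, np.float64(-0.013), np.float64(0.012), 0, 0, 0], [0, np.float64(-0.026), np.float64(0.024), 0, 0, 0], [0, np.float64(-0.039), np.float64(0.037), 0, 0, 0], [0, np.float64(-0.051), np.float64(0.05), 0, 0, 0], [0, np.float64(-0.063), np.float64(0.064), 0, 0, 0]]
```

Request:
{"op": "drive_tool", "data": {
  "increments": [
    [0,-0.024,-0.014,0,0,0],
    [0,-0.049,-0.028,0,0,0],
    [0,-0.074,-0.04,0,0,0],
    [0,-0.1,-0.051,0,0,0],
    [0,-0.126,-0.061,0,0,0]
  ]
}}

```text
time: 20.82
ee_pos: [0.6273, 0.1994, 0.2524]
eef_rot: [0.666, 0.746, -0.0, -0.0]
ft_force: [2.2, 1.0, 2.6]
width: 0.0114
grip_force: 15.0
```

Request:
{"op": "drive_tool", "data": {
  "increments": [
    [0,-0.04,-0.012,0,0,0],
    [0,-0.081,-0.022,0,0,0],
    [0,-0.122,-0.028,0,0,0],
    [0,-0.164,-0.032,0,0,0],
    [0,-0.206,-0.032,0,0,0]
  ]
}}

```text
time: 21.23
ee_pos: [0.5653, 0.1925, 0.2617]
eef_rot: [0.666, 0.746, -0.0, -0.0]
ft_force: [1.0, 2.1, -0.1]
width: 0.0115
grip_force: 15.0
```

```bash
python3 - <<'E'
from h import *
st(); g=read_state()["ee_pos"]+[0,0,hold_point_z]
c,s=np.cos(L[2]),np.sin(L[2]);d=g[:2]-L[:2];x=c*d[0]+s*d[1];y=-s*d[0]+c*d[1]
print(x,y,g[2]); H=lambda t:(.08+.17923*np.cos(np.arctan2(70,-165)-t),.1+.17923*np.sin(np.arctan2(70,-165)-t));print(H(1.15),np.arctan2(70,-165)-np.arctan2(g[2]-.1,x-.08))
E
```

```text
21.23 grasp [0.5653 0.1925 0.2804] w 0.0115 gf 15.0 F [ 1.   2.1 -0.1] yaw 6.5
0.07512803416054399 -0.0011642947786746358 0.28040757917817305
(np.float64(0.07649313579364128), np.float64(0.2791956885737996)) 1.142568761858846
```

Tracking well; continue.

Request:
{"op": "drive_tool", "data": {
  "increments": [
    [0,-0.042,0.002,0,0,0],
    [0,-0.083,0.007,0,0,0],
    [0,-0.124,0.016,0,0,0],
    [0,-0.165,0.026,0,0,0],
    [0,-0.204,0.04,0,0,0]
  ]
}}

```text
time: 21.65
ee_pos: [0.5042, 0.1855, 0.2492]
eef_rot: [0.666, 0.746, -0.001, -0.0]
ft_force: [-0.0, 1.1, -0.7]
width: 0.0114
grip_force: 15.0
```

Request:
{"op": "drive_tool", "data": {
  "increments": [
    [0,-0.038,0.016,0,0,0],
    [0,-0.076,0.036,0,0,0],
    [0,-0.111,0.057,0,0,0],
    [0,-0.146,0.081,0,0,0],
    [0,-0.178,0.108,0,0,0]
  ]
}}

```text
time: 22.07
ee_pos: [0.4512, 0.1794, 0.2165]
eef_rot: [0.666, 0.746, -0.001, -0.0]
ft_force: [0.2, 2.4, -2.0]
width: 0.0118
grip_force: 15.0
```

Request:
{"op": "drive_tool", "data": {
  "increments": [
    [0,-0.013,0.012,0,0,0],
    [0,-0.026,0.024,0,0,0],
    [0,-0.039,0.037,0,0,0],
    [0,-0.051,0.05,0,0,0],
    [0,-0.063,0.064,0,0,0]
  ]
}}

```text
time: 22.48
ee_pos: [0.434, 0.1775, 0.1979]
eef_rot: [0.666, 0.746, 0.0, -0.0]
ft_force: [1.4, 1.5, -0.6]
width: 0.0111
grip_force: 15.0
```

```bash
python3 - <<'E'
from h import *
st(); g=read_state()["ee_pos"]+[0,0,hold_point_z]
c,s=np.cos(L[2]),np.sin(L[2]);d=g[:2]-L[:2];x=c*d[0]+s*d[1]
print(np.arctan2(70,-165)-np.arctan2(g[2]-.1,x-.08)%(2*np.pi),np.hypot(g[2]-.1,x-.08))
a=.3
for b in(.15,.05,0,-.02):print(b,np.array(arc(a,b))[:,1:3].tolist()); a=b
E
```

```text
22.48 grasp [0.434  0.1775 0.2166] w 0.0111 gf 15.0 F [ 1.4  1.5 -0.6] yaw 6.5
0.30381286792725604 0.17990599454920359
0.15 [[-0.011, 0.014], [-0.022, 0.028], [-0.033, 0.043], [-0.043, 0.057], [-0.052, 0.073]]
0.05 [[-0.006, 0.01], [-0.012, 0.021], [-0.018, 0.031], [-0.023, 0.042], [-0.029, 0.052]]
0 [[-0.003, 0.005], [-0.005, 0.011], [-0.008, 0.016], [-0.01, 0.022], [-0.012, 0.027]]
-0.02 [[-0.001, 0.002], [-0.002, 0.004], [-0.003, 0.007], [-0.004, 0.009], [-0.005, 0.011]]
```

Request:
{"op": "drive_tool", "data": {
  "increments": [
    [0,-0.011,0.014,0,0,0],
    [0,-0.022,0.028,0,0,0],
    [0,-0.033,0.043,0,0,0],
    [0,-0.043,0.057,0,0,0],
    [0,-0.052,0.073,0,0,0]
  ]
}}

```text
time: 22.9
ee_pos: [0.4184, 0.1757, 0.1758]
eef_rot: [0.666, 0.746, -0.0, 0.0]
ft_force: [-0.5, 1.6, -0.2]
width: 0.0113
grip_force: 15.0
```

Request:
{"op": "drive_tool", "data": {
  "increments": [
    [0,-0.006,0.01,0,0,0],
    [0,-0.012,0.021,0,0,0],
    [0,-0.018,0.031,0,0,0],
    [0,-0.023,0.042,0,0,0],
    [0,-0.029,0.052,0,0,0]
  ]
}}

```text
time: 23.32
ee_pos: [0.4101, 0.1747, 0.1603]
eef_rot: [0.666, 0.746, 0.0, 0.0]
ft_force: [2.1, 0.2, -1.5]
width: 0.0113
grip_force: 15.0
```

Request:
{"op": "drive_tool", "data": {
  "increments": [
    [0,-0.003,0.005,0,0,0],
    [0,-0.005,0.011,0,0,0],
    [0,-0.008,0.016,0,0,0],
    [0,-0.01,0.022,0,0,0],
    [0,-0.012,0.027,0,0,0]
  ]
}}

```text
time: 23.73
ee_pos: [0.4075, 0.1745, 0.1538]
eef_rot: [0.666, 0.746, 0.001, 0.001]
ft_force: [-2.0, -1.3, 22.1]
width: 0.0113
grip_force: 15.0
```

```bash
python3 - <<'E'
from h import *
st(); g=read_state()["ee_pos"]+[0,0,hold_point_z]
c,s=np.cos(L[2]),np.sin(L[2]);d=g[:2]-L[:2];x=c*d[0]+s*d[1]
print(np.arctan2(70,-165)-np.arctan2(g[2]-.1,x-.08)%(2*np.pi),np.hypot(g[2]-.1,x-.08))
E
```

```text
23.73 grasp [0.4074 0.1745 0.1725] w 0.0113 gf 15.0 F [-2.  -1.3 22.1] yaw 6.5
0.01578726004437936 0.17908291567705423
```

Request:
{"op": "drive_tool", "data": {
  "increments": [
    [0,0,-0.002,0,0,0],
    [0,0,-0.004,0,0,0],
    [0,0,-0.004,0,0,0],
    [0,0,-0.004,0,0,0],
    [0,0,-0.004,0,0,0]
  ],
  "claw": 0.6
}}

```text
time: 24.15
ee_pos: [0.4062, 0.174, 0.1535]
eef_rot: [0.666, 0.746, -0.0, -0.0]
ft_force: [-0.3, -0.1, 0.4]
width: 0.0324
grip_force: 0.0
```

Request:
{"op": "drive_tool", "data": {
  "increments": [
    [0,0,0,0,0,0],
    [0,0,0,0,0,0],
    [0,0,-0.04,0,0,0],
    [0,0,-0.12,0,0,0],
    [0,0,-0.22,0,0,0]
  ]
}}

```text
time: 24.57
ee_pos: [0.4053, 0.1739, 0.2192]
eef_rot: [0.666, 0.746, -0.001, -0.001]
ft_force: [0.6, -0.1, -0.3]
width: 0.0348
grip_force: 0.0
```

Request:
{"op": "drive_tool", "data": {
  "increments": [
    [0,0,-0.1,0,0,0],
    [0,0,-0.2,0,0,0],
    [-0.1,0,-0.25,0,0,0],
    [-0.22,0,-0.25,0,0,0],
    [-0.35,0,-0.25,0,0,0]
  ]
}}

```text
time: 24.98
ee_pos: [0.4186, 0.0697, 0.296]
eef_rot: [0.665, 0.747, 0.001, 0.001]
ft_force: [1.6, -0.2, -0.3]
width: 0.0347
grip_force: 0.0
```

Request:
{"op": "drive_tool", "data": {
  "increments": [
    [-0.12,0,0,0,0,0],
    [-0.24,0,0,0,0,0],
    [-0.36,0,0,0,0,0],
    [-0.48,0,0,0,0,0],
    [-0.55,0,0,0,0,0]
  ]
}}

```text
time: 25.4
ee_pos: [0.4365, -0.0981, 0.2944]
eef_rot: [0.667, 0.745, -0.0, 0.0]
ft_force: [0.6, -0.5, 0.5]
width: 0.0349
grip_force: 0.0
```

```bash
python3 - <<'E'
from h import *
st()
s=camera("scene");t=camera("top")
cv2.imwrite("pics/s6.png",s);cv2.imwrite("pics/t6.png",t)
H=lat(-.085,0,.17)
for n,im in(("top",t),("scene",s)):
    print(n,"handle pred",proj(n,[lat(-.085,-.04,.17),H,lat(-.085,.04,.17)]).round(1).tolist())
    k=im.max(2);u,v=proj(n,H)[0].astype(int);ys,xs=np.where(k[v-12:v+13,u-30:u+31]<60);print(len(xs),xs.min()+u-30,xs.max()+u-30,ys.min()+v-12,ys.max()+v-12)
    print("knob",proj(n,lat(0,-.128,.168)).round(1))
k=t.max(2);u,v=proj("top",lat(0,-.128,.168))[0].astype(int);ys,xs=np.where(k[v-6:v+7,u-6:u+7]<60);print(xs.mean()+u-6,ys.mean()+v-6)
h=cv2.cvtColor(t,cv2.COLOR_BGR2HSV)
m=((h[...,0]<10)|(h[...,0]>170))&(h[...,1]>90)&(h[...,2]>40);r=np.zeros_like(m);r[225:260,220:300]=1
ys,xs=np.where(m&r);print("blank px",xs.min(),xs.max(),proj("top",[lat(0,-.075,.11),lat(0,.075,.11)]).round(1).tolist())
E
```

```text
25.4 grasp [ 0.4365 -0.0981  0.3131] w 0.0349 gf 0.0 F [ 0.6 -0.5  0.5] yaw 6.3
top handle pred [[278.1, 271.4], [262.1, 273.3], [246.0, 275.2]]
344 232 284 261 285
knob [[309.3 233.4]]
scene handle pred [[379.6, 213.5], [396.4, 218.4], [413.6, 223.5]]Traceback (most recent call last):
  File "<stdin>", line 8, in <module>
    return umr_minimum(a, axis, None, out, keepdims, initial, where)
ValueError: zero-size array to reduction operation minimum which has no identity
```

```bash
python3 - <<'E'
from h import *
t=cv2.imread("pics/t6.png");k=t.max(2)
u,v=proj("top",lat(0,-.128,.168))[0].astype(int);ys,xs=np.where(k[v-6:v+7,u-6:u+7]<50);print("knob",xs.mean()+u-6,ys.mean()+v-6, proj("top",lat(0,-.128,.168)))
print("handle dark rows by column",[(c,[int(r) for r in np.where(k[262:290,c]<65)[0]+262]) for c in(250,256,262,268,274)])
for th in(0,.03,.1,.2):
    a=np.arctan2(70,-165)-th;print(th,proj("top",lat(.08+.179*np.cos(a),0,.1+.179*np.sin(a))).round(1))
h=cv2.cvtColor(t,cv2.COLOR_BGR2HSV)
m=((h[...,0]<10)|(h[...,0]>170))&(h[...,1]>70)&(h[...,2]>40);m[:225]=0;m[262:]=0;m[:,:215]=0;m[:,300:]=0
ys,xs=np.where(m);print("blank",xs.min(),xs.max(),np.median(ys[xs<240]),np.median(ys[xs>255]),proj("top",[lat(0,-.075,.11),lat(0,.075,.11)]).round(1).tolist())
E
```

```text
knob 307.58878504672896 232.803738317757 [[309.34462328 233.36547761]]
handle dark rows by column [(250, [272, 273, 274, 275, 276]), (256, [272, 273, 274, 275]), (262, [271, 272, 273, 274]), (268, [270, 271, 272, 273, 274]), (274, [269, 270, 271, 272, 273])]
0 [[262.1 273.2]]
0.03 [[261.8 272.3]]
0.1 [[261.1 269.9]]
0.2 [[260.1 265.8]]
blank 216 288 244.0 240.0 [[289.2, 238.0], [231.8, 244.8]]
```

```bash
python3 -c "
from bench import *
print(close_job())"
```

```text
the job is handed in; nothing more can be done
None
```

I handed the job in at about 25 s; the hand-in gave no verdict back. By force and camera checks, the red blank is tight between both centres. The guard was lowered gently onto its stops, and the robot is clear.

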